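# Square a pile of painting panels and lock the tray gate with the key

### The job

Pile all the primed panels flat on one another in the plywood tray, long side along its long fence, and tap the pile until every panel lies flush against both fences. Then take the T-key from its block, press and turn it until its square bit drops fully home in the gate's socket, turn it to swing the gate fully shut round the pile, and put the key back upright in its block, leaving the tape roll, bottle and brush jar where they are.

Things in the scene. Friction and masses are not known exactly. Their poses are not given: they have to be found in the camera images.
- tray: fixed plywood tray, origin at table height. Bed x -107..107, y -80..120 mm, top 8 mm above the table. Two wooden fences, 12 mm thick, tops 60 mm above the table, make a corner: one across the +x end (inner face x = 85, y -73..77 mm), the long one on the +y side (inner face y = 65, x -28..97 mm). The -x and -y sides are open; a steel gate swings in round them.
- corner (a point): inner corner of the two fences at bed height (tray frame 85, 65, 8 mm), axes as the tray's. A squared panel has its centre at -70 mm in x and -31 mm in y from here, its long side along the tray's x.
- drive (a point): mouth centre of the gate's square socket, 46 mm above the table, at tray x -68, y 100 mm, on the gate's upright axis. Dark steel block 50 mm square, square hole 23 mm wide, 32 deep, 1.5 chamfer. The hole's angle is not told and varies: the socket turns loosely up to 0.7 rad before it takes the gate along. This point's axes are the tray's. Friction: socket 0.15, gate 0.2 N m.
- gate (a joint): angle of the L-shaped steel gate, rad. 0: open, arm along the tray's -x. 1.57: shut at its stop, arm along the tray's y across the -x ends of the squared panels and its 34 mm hook round their -y side, 3 mm play. Shuts counter-clockwise seen from above. Arm 108 mm from axis to tip, top 46 mm above the table. Stays where it is left.
- key: loose upright T-key, 0.22 kg, origin under its tip. Round pilot nose, radius 10 mm tapering to 6, z 0..8; square steel bit 20 mm wide, z 8..28, sides along key x and y; round collar radius 22, z 28..34; shank radius 8 to z 72; wooden grip bar 64 along x, 14 along y, z 72..94. Fully home the collar rests on the rim: origin 28 mm below drive in the socket, 12 mm above the table in its block.
- holder: fixed dark wooden key block 70 x 70 x 40 mm on the table, origin at the centre of its underside. A square hole 30 mm wide (sides along its x and y), through from the top, holds the key's bit upright with 5 mm of play when its sides are parallel to the hole's.
- sheet: fixed sheet of card 300 x 360 x 3 mm under the panels at the start.
- panel_a: loose primed painting panel, wood with a white face, 140 (own x) x 62 (own y) x 10 mm, about 0.07 kg, all alike; origin at the centre of its underside. At the start it lies flat on the card sheet, white face up. Absent in some starts.
- panel_b: loose primed painting panel, wood with a white face, 140 (own x) x 62 (own y) x 10 mm, about 0.07 kg, all alike; origin at the centre of its underside. At the start it lies flat on the card sheet, white face up. Absent in some starts.
- panel_c: loose primed painting panel, wood with a white face, 140 (own x) x 62 (own y) x 10 mm, about 0.07 kg, all alike; origin at the centre of its underside. At the start it lies flat on the card sheet, white face up. Absent in some starts.
- panel_d: loose primed painting panel, wood with a white face, 140 (own x) x 62 (own y) x 10 mm, about 0.07 kg, all alike; origin at the centre of its underside. At the start it lies flat on the card sheet, white face up. Absent in some starts.
- water: bystander: clear water bottle, 64 mm across, 190 mm tall; origin under its centre.
- brush_jar: bystander: white jar of brushes, 76 mm across, about 230 mm tall with the brushes; origin under its centre.
- tape: bystander: roll of masking tape lying flat, 96 mm across, 25 mm high; origin under its centre.
Things that resemble listed ones, but are neither listed nor needed, are in the scene too. Leave any blue or turquoise look-alike of the panel_c alone.

How it is judged (in metres and radians):
On the way, in this order (a step that is already met when the one before it is completed fails the run):
1. all the panels lie piled in the tray, flush against both fences to within 5 mm, gate still open (x of panel_a in the frame of corner between -0.075 and -0.066 m and y of panel_a in the frame of corner between -0.036 and -0.027 m and z of each of panel_a, panel_b, panel_c, panel_d in the frame of corner below 0.034 m and angle between each of panel_a, panel_b, panel_c, panel_d's own z axis and vertical below 0.08 rad and angle between the x axis of each of panel_a, panel_b, panel_c, panel_d and the x axis of tray, either way round below 0.06 rad and x of panel_b in the frame of corner between -0.075 and -0.066 m and y of panel_b in the frame of corner between -0.036 and -0.027 m and x of panel_c in the frame of corner between -0.075 and -0.066 m and y of panel_c in the frame of corner between -0.036 and -0.027 m and x of panel_d in the frame of corner between -0.075 and -0.066 m and y of panel_d in the frame of corner between -0.036 and -0.027 m and value of joint gate below 0.8 rad), for 0.2 s.
2. the key's bit is fully home in the gate's socket (z of key in the frame of drive below -0.024 m and horizontal distance between key and drive below 0.004 m and angle between key's own z axis and vertical below 0.08 rad), for 0.2 s.
3. the key, in the socket, has turned the gate shut (value of joint gate above 1.48 rad and z of key in the frame of drive below -0.022 m and horizontal distance between key and drive below 0.005 m), for 0.2 s.
At the end, for the whole second after the job is handed in: every panel lies flat in the pile within 7 mm of both fences (5 mm before the gate is shut; its play is 3 mm) and square to them to 0.068 rad (0.06 before); the gate is shut (over 1.48 rad); the key stands upright (to 0.15 rad) in its block, its collar on the rim to 5 mm; all at rest (x of panel_a in the frame of corner between -0.077 and -0.066 m and y of panel_a in the frame of corner between -0.038 and -0.027 m and z of each of panel_a, panel_b, panel_c, panel_d in the frame of corner below 0.034 m and angle between each of panel_a, panel_b, panel_c, panel_d's own z axis and vertical below 0.08 rad and angle between the x axis of each of panel_a, panel_b, panel_c, panel_d and the x axis of tray, either way round below 0.068 rad and x of panel_b in the frame of corner between -0.077 and -0.066 m and y of panel_b in the frame of corner between -0.038 and -0.027 m and x of panel_c in the frame of corner between -0.077 and -0.066 m and y of panel_c in the frame of corner between -0.038 and -0.027 m and x of panel_d in the frame of corner between -0.077 and -0.066 m and y of panel_d in the frame of corner between -0.038 and -0.027 m and value of joint gate above 1.48 rad and horizontal distance between key and holder below 0.012 m and height (world z) of key below 0.017 m and angle between key's own z axis and vertical below 0.15 rad and linear speed of each of key, panel_a, panel_b, panel_c, panel_d below 0.02 m/s); the robot touches nothing.
It fails at once if the bottle, brush jar or tape roll is moved more than 30 mm or tipped (distance of any of water, brush_jar, tape from where it was at the start of the episode above 0.03 m or angle between any of water, brush_jar, tape's own z axis and vertical above 0.35 rad).
Of panel_a, panel_b, panel_c, panel_d only 2 to 4 are there at a start; the rules pass over those that are not, and their reading is None.
At some moment in a run one of panel_a, panel_b, panel_c, panel_d may be knocked a few centimetres aside while the robot is not near it.
It also fails if it takes over 210 s, if anything falls off the work surface, if the arm or the gripper's body presses on something with over 40 N, if the wrist force passes 120 N, or if a joint passes its speed limit or range.

### The arm

A 6-joint arm with a two-finger parallel gripper is mounted at the origin on the work surface. World frame = base frame: x ahead of the robot, y to its left, z up, the work surface at z = 0. Lengths are in mm, angles in rad, forces in N, time in s.
With the tool pointing down it reaches from about 350 to 875 mm from the base axis. Payload 4.2 kg.
Tool frame: the origin (TCP) lies midway between the tips of the shut fingers; the grasp point (between the pads) lies 19 mm behind it (arm.hold_point_z is the distance from the TCP to the grasp point, in mm); z points along the fingers, y is the line along which they close (so a half turn about z gives the same grasp; the last joint's range is limited). The gripper opens to 85 mm and grips with 20 to 120 N. Pads are 22 mm wide; open, the fingers measure 114 mm over their backs; the gripper's body (76 mm by 85 mm) begins 54 mm behind the grasp point. The pads swing forward as they close: fully open they stand 13 mm farther back than shut.
Start: joints at [-1.044, 0.385, 0.008, 0, -1.194, -0.259], TCP at [165.398, -602.696, 231.312] pointing down, gripper open.
Joint ranges: [-3.14, 3.14], [-1.21, 2.06], [-1.07, 1.41], [-3.16, 2.05], [-2.99, -0.16], [-3.1, 3.1]. Speed limits (rad/s): [2.79, 2.79, 3.14, 3.14, 3.14, 3.14].

### API

Orientations are given as a unit quaternion [x, y, z, w].
In Python, from bench import arm, vision gives the robot as it stands. The module is installed in compiled form; this text tells all that it offers.
- The arm moves only by the tool servo_tool, never from a script. Its argument "plan" is a list of rows, each a list of 7 numbers: the shift along the world's x, y, z each as a share of 300 mm, from -1 to 1, then the turn, a rotation vector about the world's x, y, z each as a share of 2 rad, from -1 to 1, then the opening, from 0 (shut) to 1 (fully open). A call has 1 to 20 rows; each row shifts and turns the commanded pose from where the row before left it; what a row does not reach is not made up. A row lasts 1/8 s, in which the tool goes at most 62.5 mm and 10.7 degrees, less where a joint would pass 70% of its speed; a pose out of reach is approached as far as the arm can. A call with a number of a shift or a turn outside -1 to 1 is refused whole. A call with a gripper value outside its range is refused whole. The fingers move at their own pace and stop on an object; the grip force is fixed at half the most. Time passes only in rows, so rows that do not move let the fingers close. It gives the time, the measured TCP pose, the force, the opening and the grip force at its end, in the units of the state.
- arm.read_state(): the state, without advancing time (a new reading comes with each control period).
- vision.get_image(name): name is "side" or "top"; returns a dict with "image" (420x560x3 uint8, red, green, blue), "z_map" (420x560 float32, mm along the optical axis (not along the pixel's ray), 0 where there is no reading), "K" (3x3 intrinsics, pixels), "world_to_cam" (4x4, takes a point from world to camera coordinates). Camera axes: x right, y down, z forward; pixel columns grow to the right and rows downward; lengths in mm; the calibration is good to about 2 mm. A picture is of the moment at which its call begins.
- arm.job_done(): hands the job in; it is judged then, once.
The state is a dict: "clock": time; "joints": joint angles; "joint_vel": joint speeds; "joint_efforts": joint torques, N m; "position": TCP position; "ee_rot": TCP orientation; "contact_force": force on the tool from outside, world axes, zero at the start; "wrist_torque": the same for the moment, N m; "gripper_width": finger opening in mm; "grasp_force": force on a finger pad.
Only numpy, scipy, OpenCV 4.12 (cv2) and the standard library are available. Lean on these libraries where they do the work, as an engineer would, in place of code of your own. Each camera call takes 0.05 s, during which the arm holds its last target. There are 200 camera calls.

## Working session

There is one attempt and no reset: what is moved stays moved. The work goes in short steps, Python scripts to look and compute and a tool call to move; the robot and the scene stay as the last step left them, time stands still between calls to the robot, and variables do not carry over. Pictures are saved under pics/ and viewed, at most 14 in all, crops included, and the job is handed in when it is done.

Besides the shell and the picture viewer there is one more tool, called after "Call:" by a JSON object that holds its "fn" and its "kwargs", one argument or row to a line. servo_tool: Moves the arm, as the interface text tells. Its arguments: {"type":"object","properties":{"plan":{"type":"array"}},"required":["plan"]}

```bash
ls; mkdir -p pics; cat > h.py <<'E'
import numpy as np, cv2
from bench import arm, vision
def shot(name,tag):
    d=vision.get_image(name); cv2.imwrite(f'pics/{tag}.png',cv2.cvtColor(d['image'],cv2.COLOR_RGB2BGR))
    np.savez(f'pics/{tag}.npz',**d); return d
def load(tag): return dict(np.load(f'pics/{tag}.npz'))
def world(d):
    # per pixel world coords
    K=d['K'];T=np.linalg.inv(d['world_to_cam']);z=d['z_map'].astype(float)
    v,u=np.mgrid[:z.shape[0],:z.shape[1]]
    c=np.stack([(u-K[0,2])/K[0,0]*z,(v-K[1,2])/K[1,1]*z,z,np.ones_like(z)],-1)
    return (c@T.T)[...,:3]
def ray(d,u,v,h):
    K=d['K'];T=np.linalg.inv(d['world_to_cam'])
    r=T[:3,:3]@np.array([(u-K[0,2])/K[0,0],(v-K[1,2])/K[1,1],1]);o=T[:3,3]
    return o+r*(h-o[2])/r[2]
E
python3 - <<'E'
from h import *
for n in('top','side'):
    d=shot(n,n+'0'); print(n,d['K'].tolist(),np.linalg.inv(d['world_to_cam'])[:3].round(3).tolist())
    im=cv2.imread(f'pics/{n}0.png'); cv2.imwrite(f'pics/{n}0b.png',cv2.resize(im,(800,600),interpolation=cv2.INTER_CUBIC))
s=arm.read_state();print(s, arm.hold_point_z)
E
```

```text
pics
top [[466.49951195989166, 0.0, 275.7068162155553], [0.0, 466.49951195989166, 212.57343714548148], [0.0, 0.0, 1.0]] [[0.025, -0.997, 0.08, 400.042], [-1.0, -0.025, -0.006, 35.558], [0.008, -0.079, -0.997, 1404.189]]
side [[458.3027067901253, 0.0, 275.1201670399618], [0.0, 458.3027067901253, 205.2986783508354], [0.0, 0.0, 1.0]] [[-0.956, -0.154, 0.25, 172.68], [-0.293, 0.551, -0.781, 1120.838], [-0.018, -0.82, -0.572, 847.171]]
{'clock': 0.1, 'joints': array([-1.04439590e+00,  3.85515368e-01,  6.76711884e-03, -4.09110221e-04,
       -1.19401560e+00, -2.58614069e-01]), 'joint_vel': array([-0.00039076, -0.0003662 ,  0.00383751,  0.00218335,  0.00125097,
       -0.00038499]), 'joint_efforts': array([-3.79689764e-04, -3.93319023e+01,  1.88929188e+01,  4.19795796e+00,
       -2.57525418e-03,  1.11123612e-05]), 'position': array([ 165.25484834, -602.21919718,  230.31507584]), 'ee_rot': array([-1.33418637e-01,  9.91059263e-01,  9.81675234e-04, -2.00621281e-04]), 'contact_force': array([ 0.90292646, -0.50007165, -0.41929719]), 'wrist_torque': array([8.77863964e-05, 1.42197093e-02, 1.67721911e-02]), 'grasp_force': 0.0, 'gripper_width': 85.36538585114022} 18.700000000000003
```

View pics/top0b.png

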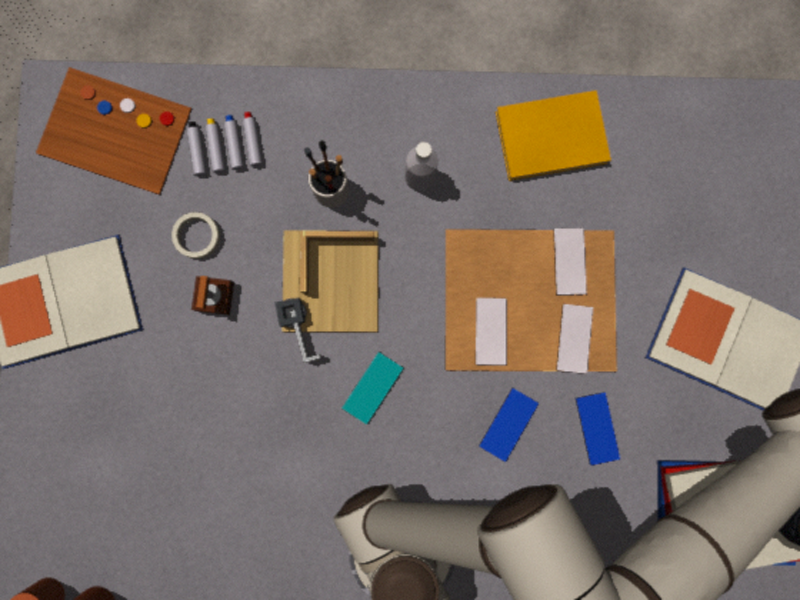

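View pics/side0b.png

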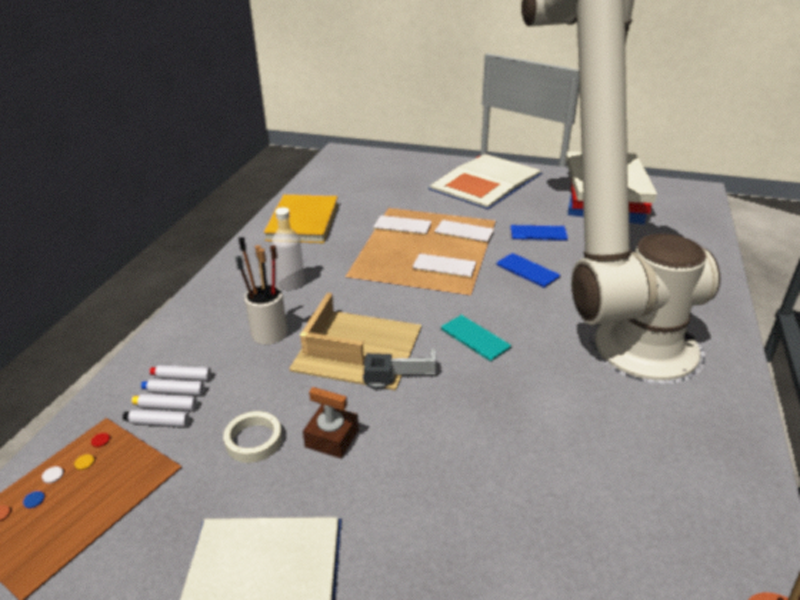

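The top view (800x600) shows three white panels on the card at (570,262), (491,331) and (575,338). The tray is near (330,282), with its corner at the upper left and the socket at (290,313). The key and block are at (212,295). The side view matches this and shows the gate open.

```bash
python3 - <<'E'
from h import *
d=load('top0');im=d['image'].astype(int);W=world(d)
def rect(mask,h,name,amin=150):
    n,l,st,c=cv2.connectedComponentsWithStats(mask.astype(np.uint8))
    for i in range(1,n):
        if st[i,4]<amin: continue
        cs,_=cv2.findContours((l==i).astype(np.uint8),cv2.RETR_EXTERNAL,cv2.CHAIN_APPROX_NONE)
        p=np.array([ray(d,u,v,h)[:2] for u,v in cs[0][:,0]],np.float32)
        r=cv2.minAreaRect(p); print(name,'px',c[i].round(),'ctr',np.round(r[0],1),'size',np.round(r[1],1),'ang',round(r[2],2), 'z',np.median(W[...,2][l==i]).round(1))
hsv=cv2.cvtColor(d['image'],cv2.COLOR_RGB2HSV).astype(int)
sub=np.zeros(hsv.shape[:2],bool);sub[155:265,305:435]=1
rect((hsv[...,1]<50)&(hsv[...,2]>150)&sub,13,'panel')
Z=W[...,2]
for nm,(a,b,e,f),lo,hi,h in [('bed',(155,240,190,270),4,14,8),('fence',(155,215,190,270),48,70,60),('grip',(185,225,130,170),85,130,106),('block',(185,230,125,170),30,50,40),('socket',(200,235,185,225),38,55,46),('gate',(215,260,195,230),38,55,46)]:
    s=np.zeros(Z.shape,bool);s[a:b,e:f]=1
    m=s&(Z>lo)&(Z<hi); rect(m,h,nm,40)
t=cv2.imread('pics/top0.png')
cv2.imwrite('pics/crop1.png',cv2.resize(t[150:265,125:285],(800,575),interpolation=cv2.INTER_CUBIC))
s=cv2.imread('pics/side0.png')
cv2.imwrite('pics/crop2.png',cv2.resize(s[200:330,190:370],(800,578),interpolation=cv2.INTER_CUBIC))
E
```

```text
panel px [399. 182.] ctr [ 611.5 -340.7] size [137.6  61.5] ang 2.27 z 13.9
panel px [343. 232.] ctr [ 459.7 -174.7] size [135.2  59.8] ang 0.65 z 13.7
panel px [402. 237.] ctr [ 448.4 -351.2] size [ 61.7 138.7] ang 84.54 z 13.6
bed px [233. 198.] ctr [554.9 167.5] size [214.3 225.8] ang 89.59 z 8.7
fence px [225. 173.] ctr [590.7 146.9] size [122.9 148.5] ang 1.49 z 60.1
grip px [141. 204.] ctr [518.1 402.7] size [19. 63.] ang 84.65 z 105.0
block px [149. 207.] ctr [518.5 404. ] size [73. 70.] ang 84.71 z 41.0
socket px [202. 219.] ctr [474.9 239.2] size [75.7 51.2] ang 12.84 z 46.4
gate px [207. 230.] ctr [443.5 225.1] size [125.2  53.2] ang 23.39 z 46.0
```

View pics/crop1.png

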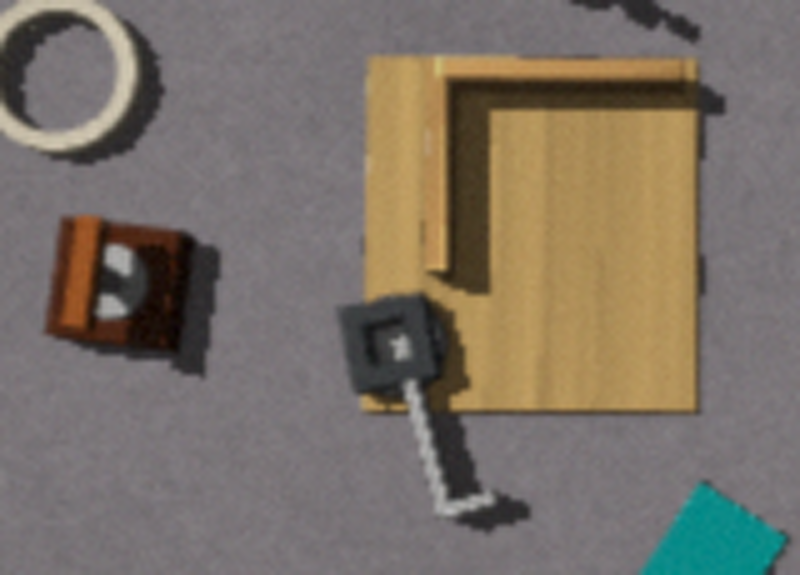

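The crop shows the inner corner of the fences at (450,82). The socket hole is near (392,345) and tilted by about 8 to 10 degrees. The gate arm is open at about 0.25 rad, and the key's grip bar is near (82,272). Next I'll fit the tray frame and the hole precisely.

```bash
cat > tray.py <<'E'
from h import *
from scipy.optimize import least_squares
def fit():
    d=load('top0');hsv=cv2.cvtColor(d['image'],cv2.COLOR_RGB2HSV).astype(int)
    m=((hsv[...,1]>60)&(hsv[...,2]>60)).astype(np.uint8)
    P={'R':[],'B':[],'L':[]}
    for v in range(174,228):
        r=np.where(m[v,190:275])[0]; P['R'].append(ray(d,190+r.max()+.5,v,8)[:2])
    for v in range(166,202):
        r=np.where(m[v,190:275])[0]; P['L'].append(ray(d,190+r.min()-.5,v,8)[:2])
    for u in range(225,262):
        r=np.where(m[160:250,u])[0]; P['B'].append(ray(d,u,160+r.max()+.5,8)[:2])
    P={k:np.array(v) for k,v in P.items()}
    def res(p):
        c,s=np.cos(p[2]),np.sin(p[2]);R=np.array([[c,s],[-s,c]])
        f=lambda k:(P[k]-p[:2])@R.T
        return np.r_[f('R')[:,1]+80,f('L')[:,1]-120,f('B')[:,0]+107]
    o=least_squares(res,[560,150,0],loss='soft_l1'); return o.x,res(o.x)
def T(p,x,y):
    c,s=np.cos(p[2]),np.sin(p[2]); return np.array([p[0]+c*x-s*y,p[1]+s*x+c*y])
E
python3 - <<'E'
from tray import *
p,r=fit();print(p,np.abs(r).mean(),r[:54].mean(),r[54:90].mean(),r[90:].mean())
for n,x,y in [('corner',85,65),('drive',-68,100),('panel',15,34)]: print(n,T(p,x,y).round(1))
d=load('top0')
print('fence corner',ray(d,215,166.4,60)[:2], 'hole',ray(d,203.4,219,46)[:2])
t=cv2.imread('pics/top0.png');a=t[205:235,188:222];b=t[198:214,130:168]
s=cv2.imread('pics/side0.png')[240:275,248:290]
c=np.hstack([cv2.resize(x,(int(x.shape[1]*300/x.shape[0]),300),interpolation=cv2.INTER_CUBIC) for x in(a,s)])
print(c.shape);cv2.imwrite('pics/crop3.png',c)
E
```

```text
[5.55569774e+02 1.43019163e+02 3.66480473e-02] 0.5720025561659894 -0.5613021503304073 0.7746608574250524 -9.205174285090982e-06
corner [638.1 211.1]
drive [484.  240.5]
panel [569.3 177.5]
fence corner [637.6122237 207.748806 ] hole [484.31397181 237.89871472]
(300, 700, 3)
```

View pics/crop3.png

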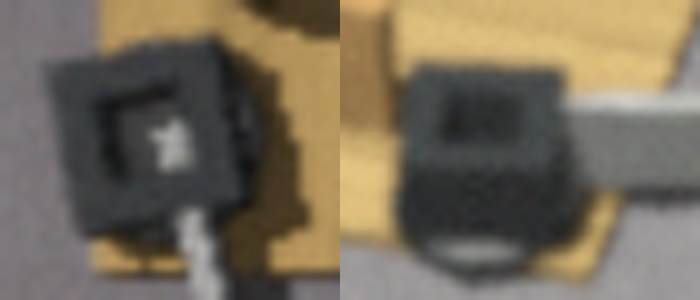

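The enlarged crop shows the socket block's top corners at about (45,65), (212,40), (250,205) and (85,235). The hole is parallel to the block.

```bash
python3 - <<'E'
from tray import *
d=load('top0')
C=np.array([ray(d,188+(x+.5)/10-.5,205+(y+.5)/10-.5,46)[:2] for x,y in[(45,65),(212,40),(250,205),(85,235)]])
print(C.round(1),C.mean(0));
e=np.diff(np.vstack([C,C[:1]]),axis=0);print(np.linalg.norm(e,axis=1),np.arctan2(e[:,1],e[:,0]))
# gate arm direction
for x,y in [(408,385),(440,510),(490,495)]: print(ray(d,125+(x+.5)/5-.5,150+(y+.5)/5-.5,46)[:2])
W=world(d); print([np.median(W[v-1:v+2,u-1:u+2,2]) for u,v in((203,219),(196,214),(205,212))])
E
```

```text
[[506.7 271.8]
 [515.3 223.4]
 [467.3 210.6]
 [457.4 258.3]] [486.68089226 241.04327067]
[49.13884032 49.59259234 48.65378368 51.12619155] [-1.39601374 -2.88094908  1.77629342  0.26803715]
[462.3665165  228.94547228]
[390.35576895 207.78651188]
[399.73184709 179.12675582]
[np.float64(14.696362194819812), np.float64(46.50055593399793), np.float64(46.87488637553747)]
```

Call:
{"fn": "servo_tool", "kwargs": {
  "plan": [
    [0.135,0.12,-0.062,0,0,-0.026,1],
    [0.135,0.12,-0.062,0,0,-0.026,1],
    [0.135,0.12,-0.062,0,0,-0.026,1],
    [0.135,0.12,-0.062,0,0,-0.026,1],
    [0.135,0.12,-0.062,0,0,-0.026,1],
    [0.135,0.12,-0.062,0,0,-0.026,1],
    [0.135,0.12,-0.062,0,0,-0.026,1],
    [0,0,0,0,0,0,1],
    [0,0,0,0,0,0,1]
  ]
}}

```text
clock: 1.23
position: [448.7, -350.5, 100.8]
ee_rot: [0.048, 0.999, 0.0, -0.0]
contact_force: [-1.2, 0.3, 0.7]
gripper_width: 85.7
grasp_force: 0.0
```

Call:
{"fn": "servo_tool", "kwargs": {
  "plan": [
    [0,0,-0.166,0,0,0,1],
    [0,0,-0.1,0,0,0,1],
    [0,0,-0.06,0,0,0,1],
    [0,0,0,0,0,0,1],
    [0,0,0,0,0,0,0.5],
    [0,0,0,0,0,0,0.5],
    [0,0,0,0,0,0,0.5],
    [0,0,0,0,0,0,0.5],
    [0,0,0.1,0,0,0,0.5],
    [0,0,0.15,0,0,0,0.5],
    [0,0,0,0,0,0,0.5]
  ]
}}

```text
clock: 2.6
position: [451.7, -352.1, 83.2]
ee_rot: [0.048, 0.999, -0.002, 0.005]
contact_force: [0.9, 0.7, -0.6]
gripper_width: 58.8
grasp_force: 64.4
```

Call:
{"fn": "servo_tool", "kwargs": {
  "plan": [
    [0.043,0.187,0,0,0,0.007,0.5],
    [0.043,0.187,0,0,0,0.007,0.5],
    [0.043,0.187,0,0,0,0.007,0.5],
    [0.043,0.187,0,0,0,0.007,0.5],
    [0.043,0.187,0,0,0,0.007,0.5],
    [0.043,0.187,0,0,0,0.007,0.5],
    [0.043,0.187,0,0,0,0.007,0.5],
    [0.043,0.187,0,0,0,0.007,0.5],
    [0.043,0.187,0,0,0,0.007,0.5],
    [0,0,0,0,0,0,0.5],
    [0,0,-0.1,0,0,0,0.5],
    [0,0,-0.05,0,0,0,0.5],
    [0,0,0,0,0,0,0.5],
    [0,0,0,0,0,0,0.5]
  ]
}}

```text
clock: 4.35
position: [565.6, 154.0, 34.0]
ee_rot: [-0.015, 1.0, 0.0, 0.001]
contact_force: [0.1, 0.9, -0.5]
gripper_width: 58.8
grasp_force: 64.5
```

```bash
python3 - <<'E'
from h import *
d=shot('side','s1');t=cv2.imread('pics/s1.png')
cv2.imwrite('pics/s1b.png',cv2.resize(t[170:300,180:340],(720,585),interpolation=cv2.INTER_CUBIC))
print(arm.read_state()['position'])
E
```

```text
[565.71770988 154.14881955  34.28689162]
```

View pics/s1b.png

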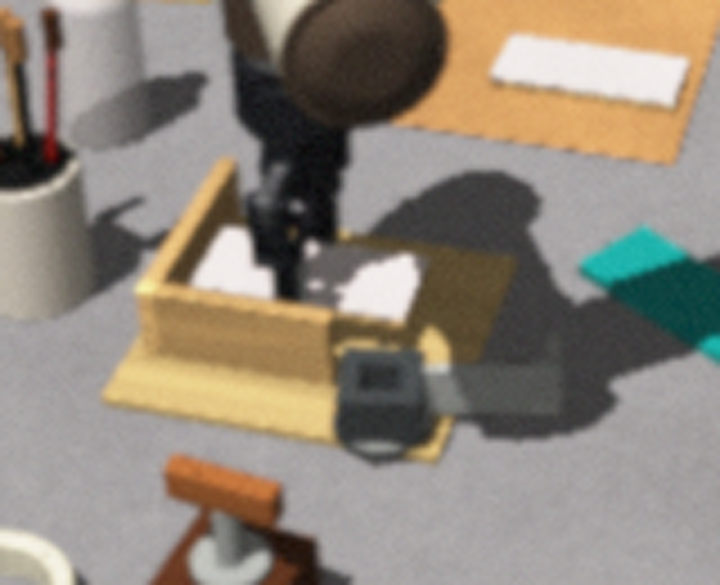

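The side crop shows the panel held level inside the tray, between the end fence and the gate, with a gap to the long fence.

Call:
{"fn": "servo_tool", "kwargs": {
  "plan": [
    [0,0,-0.05,0,0,0,0.5],
    [0,0,-0.03,0,0,0,0.5],
    [0,0,0,0,0,0,0.5],
    [0,0,0,0,0,0,0.8],
    [0,0,0,0,0,0,0.8],
    [0,0,0,0,0,0,0.8],
    [0,0,0.1,0,0,0,0.8],
    [0,0,0.2,0,0,0,0.8],
    [-0.059,-0.183,0,0,0,-0.002,1],
    [-0.059,-0.183,0,0,0,-0.002,1],
    [-0.059,-0.183,0,0,0,-0.002,1],
    [0,0,0,0,0,0,1]
  ]
}}

```text
clock: 5.9
position: [509.8, -13.5, 98.9]
ee_rot: [-0.007, 1.0, -0.0, -0.001]
contact_force: [-0.6, 0.2, -0.3]
gripper_width: 85.8
grasp_force: 0.0
```

```bash
cat > panels.py <<'E'
from h import *
import sys
def panels(tag,cam='top',show=True):
    d=shot(cam,tag);hsv=cv2.cvtColor(d['image'],cv2.COLOR_RGB2HSV).astype(int)
    W=world(d);m=((hsv[...,1]<50)&(hsv[...,2]>140)&(W[...,2]<70)&(W[...,2]>3)&(W[...,1]<260)&(W[...,1]>-520)&(W[...,0]>330)&(W[...,0]<720)).astype(np.uint8)
    n,l,st,c=cv2.connectedComponentsWithStats(m)
    for i in range(1,n):
        if st[i,4]<200: continue
        z=np.median(W[...,2][l==i]);h=13 if z<16 and c[i][0]>300 else z
        cs,_=cv2.findContours((l==i).astype(np.uint8),cv2.RETR_EXTERNAL,cv2.CHAIN_APPROX_NONE)
        r=cv2.minAreaRect(np.array([ray(d,u,v,h)[:2] for u,v in cs[0][:,0]],np.float32))
        a=r[2]+(90 if r[1][1]>r[1][0] else 0); a=(a+90)%180-90
        print(c[i].round(),'ctr',np.round(r[0],1),'size',np.round(r[1],1),'yaw',round(np.deg2rad(a),3),'z',round(z,1))
    return d
if __name__=='__main__': panels(sys.argv[1]); print(arm.read_state()['position'])
E
python3 panels.py t2
```

```text
[399. 182.] ctr [ 611.5 -340.9] size [137.6  61.8] yaw 0.04 z 13.8
[234. 183.] ctr [592.1 152.9] size [81.4 62.9] yaw 0.033 z 18.2
[345. 216.] ctr [ 498.8 -175.6] size [57. 57.] yaw -1.559 z 14.1
[511.28546646 -11.98943398  99.12497517]
```

Call:
{"fn": "servo_tool", "kwargs": {
  "plan": [
    [-0.059,-0.183,0,0,0,-0.002,1],
    [-0.059,-0.183,0,0,0,-0.002,1],
    [-0.059,-0.183,0,0,0,-0.002,1],
    [0,0,0,0,0,0,1],
    [0,0,-0.166,0,0,0,1],
    [0,0,-0.1,0,0,0,1],
    [0,0,-0.06,0,0,0,1],
    [0,0,0,0,0,0,1],
    [0,0,0,0,0,0,0.5],
    [0,0,0,0,0,0,0.5],
    [0,0,0,0,0,0,0.5],
    [0,0,0,0,0,0,0.5],
    [0,0,0.1,0,0,0,0.5],
    [0,0,0.15,0,0,0,0.5],
    [0,0,0,0,0,0,0.5],
    [0,0,0,0,0,0,0.5]
  ]
}}

```text
clock: 7.95
position: [458.3, -175.1, 76.5]
ee_rot: [-0.003, 1.0, 0.0, 0.0]
contact_force: [0.1, -0.1, -0.5]
gripper_width: 59.7
grasp_force: 65.1
```

Call:
{"fn": "servo_tool", "kwargs": {
  "plan": [
    [0.059,0.183,0,0,0,0.002,0.5],
    [0.059,0.183,0,0,0,0.002,0.5],
    [0.059,0.183,0,0,0,0.002,0.5],
    [0.059,0.183,0,0,0,0.002,0.5],
    [0.059,0.183,0,0,0,0.002,0.5],
    [0.059,0.183,0,0,0,0.002,0.5],
    [0,0,0,0,0,0,0.5],
    [0,0,-0.1,0,0,0,0.5],
    [0,0,-0.06,0,0,0,0.5],
    [0,0,-0.032,0,0,0,0.5],
    [0,0,0,0,0,0,0.5],
    [0,0,0,0,0,0,0.8],
    [0,0,0,0,0,0,0.8],
    [0,0,0,0,0,0,0.8],
    [0,0,0.1,0,0,0,0.8],
    [0,0,0.2,0,0,0,0.8],
    [0.017,-0.183,0,0,0,0,1],
    [0.017,-0.183,0,0,0,0,1],
    [0.017,-0.183,0,0,0,0,1],
    [0.017,-0.183,0,0,0,0,1]
  ]
}}

```text
clock: 10.45
position: [585.4, -67.0, 109.2]
ee_rot: [-0.015, 1.0, 0.0, 0.0]
contact_force: [1.0, 0.1, 0.7]
gripper_width: 85.4
grasp_force: 0.0
```

```bash
python3 panels.py t3
```

```text
[399. 182.] ctr [ 612.6 -340.8] size [139.8  61.9] yaw 0.041 z 14.0
[585.22975367 -72.33589671 108.9645184 ]
```

Call:
{"fn": "servo_tool", "kwargs": {
  "plan": [
    [0.017,-0.183,0,0,0,0.001,1],
    [0.017,-0.183,0,0,0,0.001,1],
    [0.017,-0.183,0,0,0,0.001,1],
    [0.017,-0.183,0,0,0,0.001,1],
    [0.017,-0.183,0,0,0,0.001,1],
    [0,0,0,0,0,0,1],
    [0,0,-0.08,0,0,0,1],
    [0,0,0,0,0,0,1],
    [0,0,0,0,0,0,1]
  ]
}}

```text
clock: 11.62
position: [611.3, -339.3, 85.6]
ee_rot: [-0.021, 1.0, -0.0, 0.0]
contact_force: [0.1, 0.3, 1.0]
gripper_width: 85.3
grasp_force: 0.0
```

Call:
{"fn": "servo_tool", "kwargs": {
  "plan": [
    [0,-0.005,-0.15,0,0,0,1],
    [0,0,-0.1,0,0,0,1],
    [0,0,-0.028,0,0,0,1],
    [0,0,0,0,0,0,1],
    [0,0,0,0,0,0,0.5],
    [0,0,0,0,0,0,0.5],
    [0,0,0,0,0,0,0.5],
    [0,0,0,0,0,0,0.5],
    [0,0,0.1,0,0,0,0.5],
    [0,0,0.2,0,0,0,0.5],
    [0,0,0,0,0,0,0.5],
    [0,0,0,0,0,0,0.5]
  ]
}}

```text
clock: 13.12
position: [610.6, -341.1, 91.8]
ee_rot: [-0.02, 1.0, 0.0, 0.0]
contact_force: [-0.2, 0.6, -1.1]
gripper_width: 59.3
grasp_force: 65.3
```

```bash
python3 panels.py t4; python3 -c "
from h import *
t=cv2.imread('pics/t4.png');cv2.imwrite('pics/t4b.png',cv2.resize(t[140:270,180:340],(720,585),interpolation=cv2.INTER_CUBIC))"
```

```text
[234. 193.] ctr [565.2 152.8] size [137.6  59.5] yaw 0.03 z 28.4
[ 610.02445907 -340.96497729   90.60734735]
```

View pics/t4b.png

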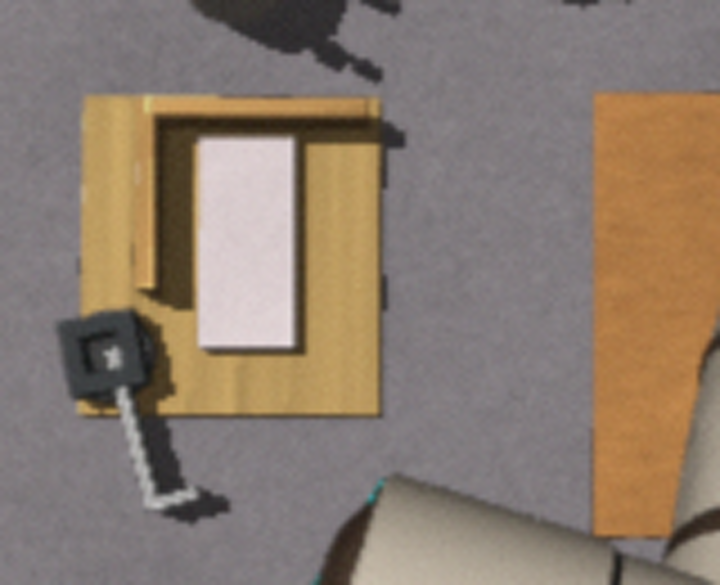

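The crop shows two panels neatly stacked in the tray, top at z 28, with gaps to both fences. The gate is unmoved.

Call:
{"fn": "servo_tool", "kwargs": {
  "plan": [
    [-0.0165,0.1835,0,0,0,0,0.5],
    [-0.0165,0.1835,0,0,0,0,0.5],
    [-0.0165,0.1835,0,0,0,0,0.5],
    [-0.0165,0.1835,0,0,0,0,0.5],
    [-0.0165,0.1835,0,0,0,0,0.5],
    [-0.0165,0.1835,0,0,0,0,0.5],
    [-0.0165,0.1835,0,0,0,0,0.5],
    [-0.0165,0.1835,0,0,0,0,0.5],
    [-0.0165,0.1835,0,0,0,0,0.5],
    [0,0,0,0,0,0,0.5],
    [0,0,-0.12,0,0,0,0.5],
    [0,0,-0.06,0,0,0,0.5],
    [0,0,-0.025,0,0,0,0.5],
    [0,0,0,0,0,0,0.5],
    [0,0,0,0,0,0,0.8],
    [0,0,0,0,0,0,0.8],
    [0,0,0,0,0,0,0.8],
    [0,0,0.1,0,0,0,0.8],
    [0,0,0.2,0,0,0,0.8],
    [0,0,0,0,0,0,0.8]
  ]
}}

```text
clock: 15.68
position: [569.7, 155.6, 125.5]
ee_rot: [-0.02, 1.0, 0.002, 0.005]
contact_force: [-0.3, 0.1, -0.0]
gripper_width: 68.4
grasp_force: 0.0
```

Call:
{"fn": "servo_tool", "kwargs": {
  "plan": [
    [0,-0.023,0,0,0,0.0855,0.6],
    [0,-0.023,0,0,0,0.0855,0.6],
    [0,-0.023,0,0,0,0.0855,0.6],
    [0,-0.023,0,0,0,0.0855,0.6],
    [0,-0.023,0,0,0,0.0855,0.6],
    [0,-0.023,0,0,0,0.0855,0.6],
    [0,-0.023,0,0,0,0.0855,0.6],
    [0,-0.023,0,0,0,0.0855,0.6],
    [0,-0.023,0,0,0,0.0855,0.6],
    [0,0,0,0,0,0,0.6],
    [0,0,0,0,0,0,0.6]
  ]
}}

```text
clock: 17.05
position: [566.2, 92.1, 119.7]
ee_rot: [0.709, -0.705, -0.0, 0.0]
contact_force: [-0.2, -0.4, 0.5]
gripper_width: 51.2
grasp_force: 0.0
```

Call:
{"fn": "servo_tool", "kwargs": {
  "plan": [
    [0,0,-0.18,0,0,0.0135,0.6],
    [0,0,-0.15,0,0,0,0.6],
    [0,0,-0.05,0,0,0,0.6],
    [0,0,0,0,0,0,0.6],
    [0,0.025,0,0,0,0,0.6],
    [0,0.025,0,0,0,0,0.6],
    [-0.001,0.025,0,0,0,0,0.6],
    [-0.001,0.02,0,0,0,0,0.6],
    [-0.001,0.02,0,0,0,0,0.6],
    [0,0,0,0,0,0,0.6]
  ]
}}

```text
clock: 18.3
position: [565.4, 127.1, 5.9]
ee_rot: [0.72, -0.694, -0.0, -0.0]
contact_force: [-0.3, 0.3, 1.1]
gripper_width: 51.4
grasp_force: 0.0
```

Call:
{"fn": "servo_tool", "kwargs": {
  "plan": [
    [0,0.01,0,0,0,0,0.6],
    [0,0.01,0,0,0,0,0.6],
    [0,0.01,0,0,0,0,0.6]
  ]
}}

```text
clock: 18.68
position: [565.3, 135.5, 5.9]
ee_rot: [0.719, -0.695, -0.0, 0.0]
contact_force: [-0.4, -1.3, -0.5]
gripper_width: 51.4
grasp_force: 0.5
```

Call:
{"fn": "servo_tool", "kwargs": {
  "plan": [
    [0,0.01,0,0,0,0,0.6],
    [0,0.01,0,0,0,0,0.6],
    [0,0.005,0,0,0,0,0.6]
  ]
}}

```text
clock: 19.05
position: [564.2, 137.4, 6.0]
ee_rot: [0.718, -0.696, 0.0, 0.004]
contact_force: [6.8, -24.8, 4.6]
gripper_width: 51.3
grasp_force: 12.4
```

```bash
python3 - <<'E'
from h import *
for n in('top','side'): shot(n,n+'5')
t=cv2.imread('pics/top5.png');s=cv2.imread('pics/side5.png')
print(arm.read_state()['position'],arm.read_state()['contact_force'])
cv2.imwrite('pics/c5.png',np.hstack([cv2.resize(t[150:250,185:285],(400,400),interpolation=cv2.INTER_CUBIC),cv2.resize(s[185:285,190:290],(400,400),interpolation=cv2.INTER_CUBIC)]))
E
```

```text
[564.2556379  137.34774485   6.01257289] [  4.61497329 -21.48100303   4.09601428]
```

View pics/c5.png

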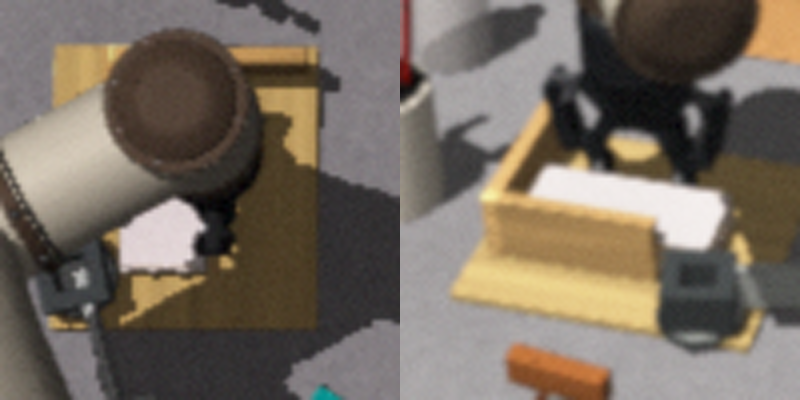

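The picture shows the pile against the long fence, with both fingers on its side and a 25 N reaction. Next is the push towards the end fence.

Call:
{"fn": "servo_tool", "kwargs": {
  "plan": [
    [0,-0.04,0,0,0,0,0.6],
    [0,-0.03,0,0,0,0,0.6],
    [0,0,0.15,0,0,0,0.6],
    [0,0,0.2,0,0,0,0.15],
    [-0.035,0.018,0,0,0,-0.0875,0.15],
    [-0.035,0.018,0,0,0,-0.0875,0.15],
    [-0.035,0.018,0,0,0,-0.0875,0.15],
    [-0.035,0.018,0,0,0,-0.0875,0.15],
    [-0.035,0.018,0,0,0,-0.0875,0.15],
    [-0.035,0.018,0,0,0,-0.0875,0.15],
    [-0.035,0.018,0,0,0,-0.0875,0.15],
    [-0.035,0.018,0,0,0,-0.0875,0.15],
    [-0.035,0.018,0,0,0,-0.0875,0.15],
    [0,0,0,0,0,0,0.15],
    [0,0,0,0,0,0,0.15]
  ]
}}

```text
clock: 21.02
position: [471.3, 170.9, 111.2]
ee_rot: [-0.017, 1.0, 0.0, 0.0]
contact_force: [1.1, -0.3, -0.3]
gripper_width: 13.1
grasp_force: 0.0
```

```bash
python3 panels.py t6; python3 -c "
from h import *
t=cv2.imread('pics/t6.png');cv2.imwrite('pics/t6b.png',cv2.resize(t[145:250,170:285],(657,600),interpolation=cv2.INTER_CUBIC))"
```

```text
[227. 187.] ctr [564.8 175.4] size [133.7  52.9] yaw 0.031 z 38.6
[471.35630995 170.76437039 111.10628423]
```

View pics/t6b.png

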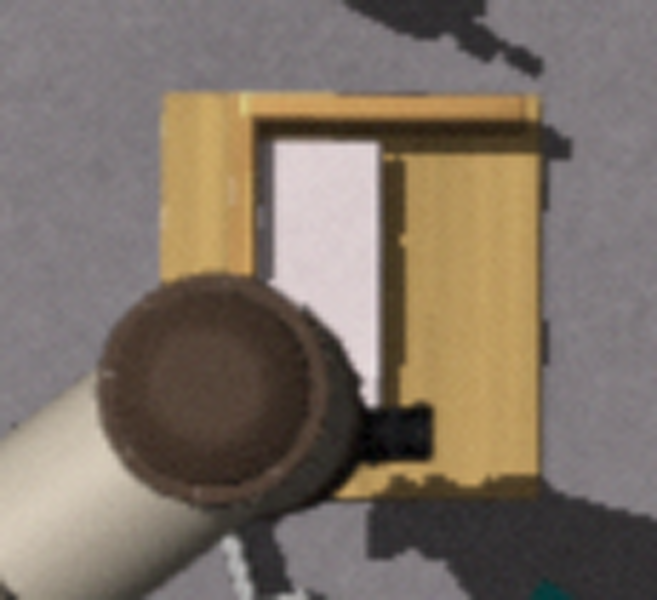

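The top crop shows the pile flush with the long fence and a gap of about 4 mm at the end fence.

Call:
{"fn": "servo_tool", "kwargs": {
  "plan": [
    [0,0,-0.18,0,0,0,0.15],
    [0,0,-0.12,0,0,0,0.15],
    [0,0,-0.04,0,0,0,0.15],
    [0,0,0,0,0,0,0.15],
    [0.015,0,0,0,0,0,0.15],
    [0.015,0,0,0,0,0,0.15],
    [0.015,0,0,0,0,0,0.15],
    [0.01,0,0,0,0,0,0.15]
  ]
}}

```text
clock: 22.08
position: [487.3, 170.2, 9.0]
ee_rot: [-0.015, 1.0, -0.0, -0.0]
contact_force: [-2.8, -0.7, 1.2]
gripper_width: 13.0
grasp_force: 1.1
```

Call:
{"fn": "servo_tool", "kwargs": {
  "plan": [
    [0.01,0,0,0,0,0,0.15],
    [0.01,0,0,0,0,0,0.15]
  ]
}}

```text
clock: 22.32
position: [490.3, 169.6, 8.5]
ee_rot: [-0.015, 1.0, -0.001, -0.003]
contact_force: [-16.4, 5.0, 8.9]
gripper_width: 12.7
grasp_force: 7.9
```

Call:
{"fn": "servo_tool", "kwargs": {
  "plan": [
    [0.01,0,0,0,0,0,0.15],
    [0,0,0,0,0,0,0.15]
  ]
}}

```text
clock: 22.58
position: [490.3, 169.4, 8.5]
ee_rot: [-0.015, 1.0, -0.002, -0.006]
contact_force: [-21.0, 7.6, 12.8]
gripper_width: 12.5
grasp_force: 11.5
```

Call:
{"fn": "servo_tool", "kwargs": {
  "plan": [
    [-0.05,0,0,0,0,0,0.15],
    [-0.05,0,0,0,0,0,0.15],
    [0,0,0.2,0,0,0,0.15],
    [0,0,0.2,0,0,0,0.15],
    [0,0,0.05,0,0,0,0.15],
    [0,-0.2,0,0,0,0,0.3],
    [0,-0.2,0,0,0,0,0.3],
    [0,-0.2,0,0,0,0,0.5],
    [0,-0.2,0,0,0,0,0.5],
    [0,0,0,0,0,0,0.5]
  ]
}}

```text
clock: 23.82
position: [465.8, -72.8, 143.8]
ee_rot: [-0.012, 1.0, -0.0, 0.0]
contact_force: [-0.0, 0.1, -0.0]
gripper_width: 42.6
grasp_force: 0.0
```

```bash
python3 panels.py t7; python3 -c "
from h import *
shot('side','s7')
t=cv2.imread('pics/t7.png');s=cv2.imread('pics/s7.png');
cv2.imwrite('pics/t7b.png',np.hstack([cv2.resize(t[150:250,185:285],(400,400),interpolation=cv2.INTER_CUBIC),cv2.resize(s[205:285,200:280],(400,400),interpolation=cv2.INTER_CUBIC)]))"
```

```text
[226. 191.] ctr [570.7 178.2] size [133.5  58.8] yaw 0.026 z 38.6
[466.0898182  -71.23546597 143.89384678]
```

View pics/t7b.png

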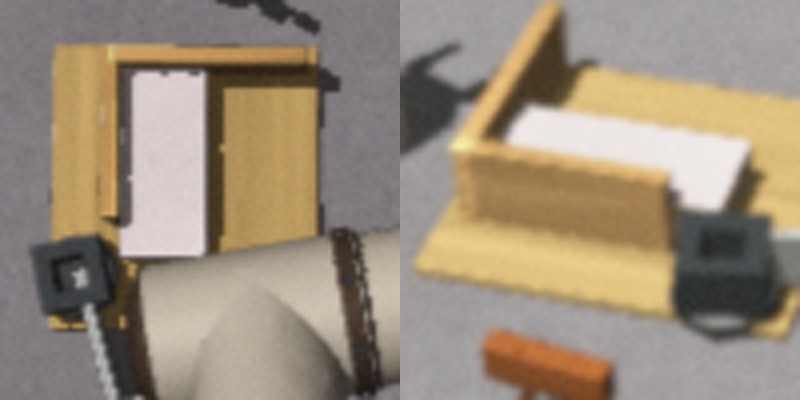

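The crop shows the pile flush in the corner at both fences, with its top at 38.6. The gate is still open and the socket block is unmoved. Next is the key.

Call:
{"fn": "servo_tool", "kwargs": {
  "plan": [
    [0.0193,0.1757,0,0,0,-0.0066,0.5],
    [0.0193,0.1757,0,0,0,-0.0066,0.5],
    [0.0193,0.1757,0,0,0,-0.0066,0.5],
    [0.0193,0.1757,0,0,0,-0.0066,0.5],
    [0.0193,0.1757,0,0,0,-0.0066,0.5],
    [0.0193,0.1757,0,0,0,-0.0066,0.5],
    [0.0193,0.1757,0,0,0,-0.0066,0.5],
    [0.0193,0.1757,0,0,0,-0.0066,0.5],
    [0.0193,0.1757,0,0,0,-0.0066,0.5],
    [0,0,0,0,0,0,0.5],
    [0,0,0,0,0,0,0.5]
  ]
}}

```text
clock: 25.3
position: [517.1, 405.7, 143.4]
ee_rot: [0.043, 0.999, -0.0, -0.0]
contact_force: [-0.2, -0.8, -0.4]
gripper_width: 42.8
grasp_force: 0.0
```

Call:
{"fn": "servo_tool", "kwargs": {
  "plan": [
    [0.003,-0.009,-0.1,0,0,-0.004,0.5],
    [0,0,-0.06,0,0,0,0.5],
    [0,0,-0.028,0,0,0,0.5],
    [0,0,0,0,0,0,0.5],
    [0,0,0,0,0,0,0],
    [0,0,0,0,0,0,0],
    [0,0,0,0,0,0,0],
    [0,0,0,0,0,0,0],
    [0,0,0,0,0,0,0]
  ]
}}

```text
clock: 26.42
position: [519.9, 402.8, 88.4]
ee_rot: [0.048, 0.999, 0.001, 0.001]
contact_force: [-0.6, 1.9, 3.2]
gripper_width: 12.6
grasp_force: 62.1
```

Call:
{"fn": "servo_tool", "kwargs": {
  "plan": [
    [0,0,0.1,0,0,0,0],
    [0,0,0.15,0,0,0,0],
    [0,0,0.02,0,0,0,0],
    [-0.0278,-0.136,0,0,0,0.0404,0],
    [-0.0278,-0.136,0,0,0,0.0404,0],
    [-0.0278,-0.136,0,0,0,0.0404,0],
    [-0.0278,-0.136,0,0,0,0.0404,0],
    [0,0,0,0,0,0,0],
    [0,0,0,0,0,0,0],
    [0,0,0,0,0,0,0]
  ]
}}

```text
clock: 27.68
position: [486.1, 239.7, 168.0]
ee_rot: [-0.114, 0.994, -0.0, -0.0]
contact_force: [-0.5, -0.0, -2.0]
gripper_width: 12.3
grasp_force: 61.3
```

```bash
python3 -c "
from h import *
shot('side','s8');s=cv2.imread('pics/s8.png');t=arm.read_state();print(t['position'],t['ee_rot'])
cv2.imwrite('pics/s8b.png',cv2.resize(s[180:280,220:320],(600,600),interpolation=cv2.INTER_CUBIC))"
```

```text
[486.08412045 239.78470074 168.03223829] [-1.13625460e-01  9.93523573e-01 -1.61596131e-04 -3.73039245e-04]
```

View pics/s8b.png

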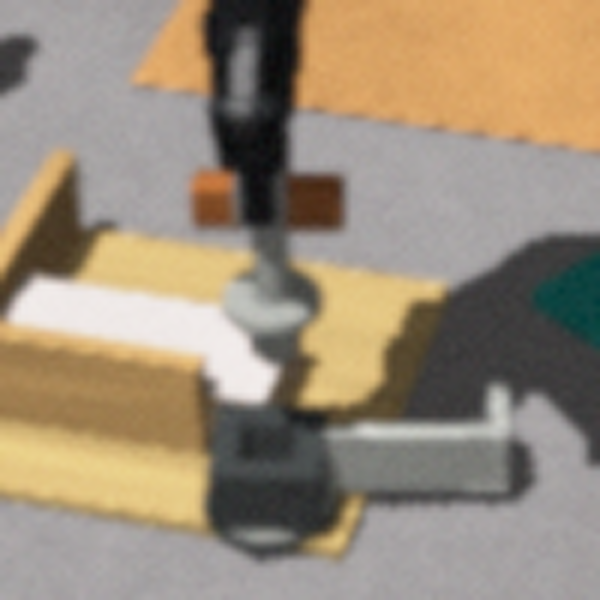

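The side crop shows the key upright above the socket, with its collar near (270,303), the bit's end near (281,355) and the hole near (265,437). I'll compare these with the projected axis.

```bash
python3 -c "
from h import *
d=load('s8')
def pr(*p):
    c=d['world_to_cam']@np.r_[p,1.];q=d['K']@c[:3]/c[2];return ((q[:2]-[220,180]+.5)*6-.5).round(0)
for dx in(0,-2,-4):
  x,y=486.1+dx,239.7
  print(dx,'collar',pr(x,y,123),'tip',pr(x,y,92),'bit low',pr(x,y,100),'bar',pr(x,y,175),'ends',pr(x+31,y+7,175),pr(x-31,y-7,175))
print('hole',pr(485,239.5,46),pr(484,240,46),pr(486.7,241,46),'block',[pr(*p,46) for p in[(506.7,271.8),(515.3,223.4),(467.3,210.6),(457.4,258.3)]])
# depth on collar
"
```

```text
0 collar [267. 294.] tip [269. 350.] bit low [269. 336.] bar [263. 196.] ends [188. 194.] [339. 198.]
-2 collar [272. 295.] tip [274. 351.] bit low [273. 337.] bar [268. 197.] ends [192. 194.] [344. 199.]
-4 collar [276. 296.] tip [278. 352.] bit low [278. 338.] bar [272. 197.] ends [197. 195.] [348. 200.]
hole [275. 431.] [277. 432.] [270. 432.] block [array([205., 468.]), array([223., 397.]), array([332., 398.]), array([322., 469.])]
```

```bash
python3 -c "
from h import *
for tag in('top0','t4','side0','s7'):
    d=load(tag);W=world(d);hsv=cv2.cvtColor(d['image'],cv2.COLOR_RGB2HSV).astype(int)
    reg=(abs(W[...,0]-486)<45)&(abs(W[...,1]-240)<45)
    m=(reg&(W[...,2]>42)&(W[...,2]<51)&(hsv[...,2]<100)).astype(np.uint8)
    m=cv2.morphologyEx(m,cv2.MORPH_OPEN,np.ones((3,3)))
    cs,_=cv2.findContours(m,cv2.RETR_EXTERNAL,cv2.CHAIN_APPROX_NONE);c=max(cs,key=cv2.contourArea)
    p=np.array([ray(d,u,v,46)[:2] for u,v in c[:,0]],np.float32)
    r=cv2.minAreaRect(p);print(tag,r)
    # hole: low points inside
    h=reg&(W[...,2]<38)&(np.hypot(W[...,0]-486,W[...,1]-240)<20);v,u=np.where(h)
    print('  hole px',len(u),ray(d,u.mean(),v.mean(),46)[:2] if len(u) else None)
    dk=np.zeros(m.shape,np.uint8);cv2.drawContours(dk,[c],-1,1,-1);v,u=np.where((dk>0)&(hsv[...,2]<45));print('  dark',len(u),ray(d,u.mean(),v.mean(),46)[:2] if len(u) else 0)
"
```

```text
top0 ((474.77215576171875, 239.09796142578125), (42.36174774169922, 22.157888412475586), 86.229736328125)
  hole px 58 [487.29417778 241.58432458]
  dark 3 [483.92031264 253.60982967]
t4 ((507.3505554199219, 236.23089599609375), (12.50174331665039, 28.31412124633789), 17.499971389770508)
  hole px 57 [487.59410144 241.99545167]
  dark 3 [498.74213516 245.4257835 ]
side0 ((469.5792236328125, 254.98016357421875), (37.849769592285156, 19.676692962646484), 64.25862121582031)
  hole px 41 [483.72552646 249.64887917]
  dark 0 0
s7 ((470.2847595214844, 258.6136779785156), (18.430862426757812, 23.76934814453125), 17.385848999023438)
  hole px 34 [483.91276155 251.09492535]
  dark 0 0
```

Call:
{"fn": "servo_tool", "kwargs": {
  "plan": [
    [0.009,0.006,0,0,0,0,0],
    [0,0,-0.08,0,0,0,0],
    [0,0,-0.07,0,0,0,0],
    [0,0,-0.02,0,0,0,0],
    [0,0,-0.01,0,0,0,0],
    [0,0,0,0,0,0,0]
  ]
}}

```text
clock: 28.48
position: [489.1, 241.3, 115.1]
ee_rot: [-0.113, 0.994, 0.0, 0.0]
contact_force: [-0.4, -0.4, -2.7]
gripper_width: 12.6
grasp_force: 61.3
```

Call:
{"fn": "servo_tool", "kwargs": {
  "plan": [
    [0,0,-0.01,0,0,0,0],
    [0,0,-0.01,0,0,0,0],
    [0,0,0,0,0,0,0]
  ]
}}

```text
clock: 28.85
position: [488.9, 241.1, 108.6]
ee_rot: [-0.113, 0.994, 0.0, 0.0]
contact_force: [-0.4, 1.2, -3.1]
gripper_width: 12.3
grasp_force: 61.3
```

Call:
{"fn": "servo_tool", "kwargs": {
  "plan": [
    [0,0,-0.015,0,0,0,0],
    [0,0,-0.015,0,0,0,0],
    [0,0,-0.013,0,0,0,0],
    [0,0,0,0,0,0,0]
  ]
}}

```text
clock: 29.35
position: [488.8, 241.1, 95.2]
ee_rot: [-0.113, 0.994, 0.0, -0.0]
contact_force: [0.6, 2.0, -3.6]
gripper_width: 12.8
grasp_force: 61.2
```

Call:
{"fn": "servo_tool", "kwargs": {
  "plan": [
    [0,0,-0.006,0,0,0,0],
    [0,0,-0.005,0,0,0,0],
    [0,0,0,0,0,0,0],
    [0,0,0,0,0,0,0]
  ]
}}

```text
clock: 29.85
position: [489.2, 241.4, 94.3]
ee_rot: [-0.114, 0.994, 0.0, 0.001]
contact_force: [-2.9, 2.1, 7.5]
gripper_width: 12.8
grasp_force: 62.6
```

Call:
{"fn": "servo_tool", "kwargs": {
  "plan": [
    [-0.0005,0.0004,0,0,0,0.06,0],
    [-0.0005,0.0004,0,0,0,0.06,0],
    [-0.0005,0.0004,0,0,0,0.06,0],
    [-0.0005,0.0004,0,0,0,0.06,0],
    [-0.0005,0.0004,0,0,0,0.06,0],
    [-0.0005,0.0004,0,0,0,0.06,0],
    [-0.0005,0.0004,0,0,0,0.06,0],
    [-0.0005,0.0004,0,0,0,0.06,0],
    [-0.0005,0.0004,0,0,0,0.06,0],
    [-0.0005,0.0004,0,0,0,0.06,0],
    [0,0,0,0,0,0,0]
  ]
}}

```text
clock: 31.22
position: [488.7, 244.8, 94.5]
ee_rot: [-0.655, 0.756, 0.001, 0.004]
contact_force: [-3.0, 7.2, 4.9]
gripper_width: 12.3
grasp_force: 62.6
```

```bash
python3 -c "
from h import *
shot('side','s9');s=cv2.imread('pics/s9.png');t=arm.read_state();print(t['position'],t['ee_rot'],t['contact_force'],t['wrist_torque'],t['joints'])
cv2.imwrite('pics/s9b.png',cv2.resize(s[190:290,200:320],(720,600),interpolation=cv2.INTER_CUBIC))"
```

```text
[488.65693522 244.77870063  94.43407562] [-6.54920783e-01  7.55689079e-01  5.29313214e-04  3.53607808e-03] [-2.43325762  7.66381346  5.0714437 ] [2.3470805  1.04778043 0.01625945] [ 0.76069126  0.39061475 -0.3697724  -0.00101157 -0.80329561 -0.90262115]
```

View pics/s9b.png

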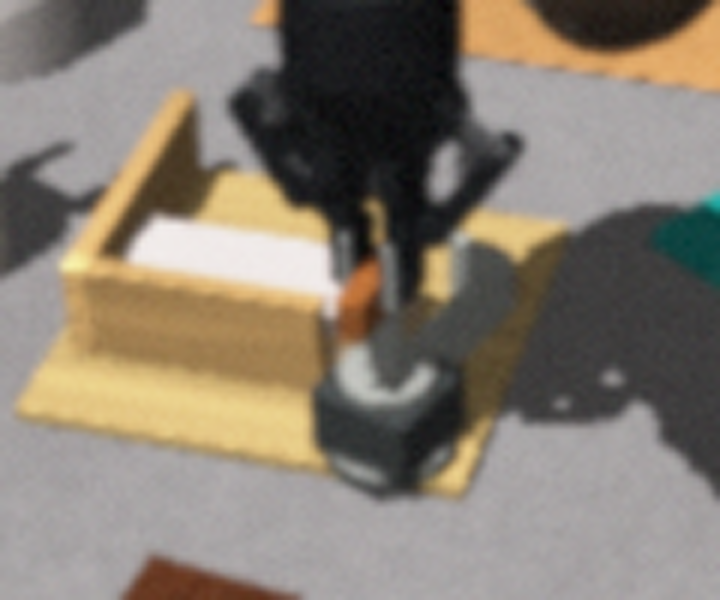

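The crop shows the collar seated on the rim and the gate swung about half-way towards the pile. I'll keep turning.

Call:
{"fn": "servo_tool", "kwargs": {
  "plan": [
    [0,0,0,0,0,0.06,0],
    [0,0,0,0,0,0.06,0],
    [0,0,0,0,0,0.06,0],
    [0,0,0,0,0,0.06,0],
    [0,0,0,0,0,0.05,0],
    [0,0,0,0,0,0,0],
    [0,0,0,0,0,0,0]
  ]
}}

```text
clock: 32.15
position: [488.0, 243.4, 94.8]
ee_rot: [0.842, -0.539, 0.0, -0.002]
contact_force: [-5.4, 4.5, 10.5]
gripper_width: 12.8
grasp_force: 100.7
```

```bash
python3 -c "
from h import *
shot('side','s10');shot('top','t10');s=cv2.imread('pics/s10.png');t=arm.read_state();print(t['position'],t['ee_rot'],t['contact_force'],t['wrist_torque'],t['joints'][5])
cv2.imwrite('pics/s10b.png',cv2.resize(s[190:290,200:320],(720,600),interpolation=cv2.INTER_CUBIC))"
```

```text
[487.95559406 243.42995928  94.82822349] [ 8.42475159e-01 -5.38731139e-01  1.37916978e-04 -2.08516289e-03] [-4.19315847  4.63859058 10.05250212] [ 1.17057574  1.44588204 -1.02296953] -0.32610961145531714
```

View pics/s10b.png

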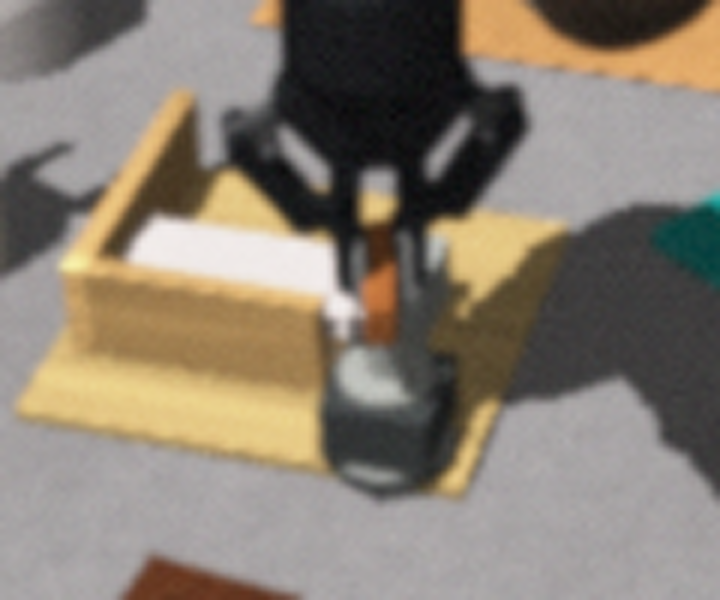

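The crop shows the gate nearly along the pile's end, with the arm running from (420,340) to (437,245). The key is still home. I'll check the angle by projection.

```bash
python3 -c "
from h import *
d=load('s10')
def pr(*p):
    c=d['world_to_cam']@np.r_[p,1.];q=d['K']@c[:3]/c[2];return ((q[:2]-[200,190]+.5)*6-.5).round(0)
for g in(1.2,1.3,1.4,1.5,1.57):
    a=g+.032;x,y=487.3-108*np.cos(a),241.5-108*np.sin(a);print(g,pr(x,y,46),'hook',pr(x+34*np.sin(a),y-34*np.cos(a),46))
print('drive',pr(487.3,241.5,46))
d=load('t10');W=world(d);m=(W[...,2]>41)&(W[...,2]<51)&(abs(W[...,0]-490)<80)&(W[...,1]>110)&(W[...,1]<220)
p=W[m];print(len(p),p[np.argsort(p[:,1])][::4,:2].round(0).tolist())
t=cv2.imread('pics/t10.png');cv2.imwrite('pics/t10b.png',cv2.resize(t[150:250,185:285],(600,600),interpolation=cv2.INTER_CUBIC))
"
```

```text
1.2 [529. 250.] hook [470. 225.]
1.3 [509. 243.] hook [448. 221.]
1.4 [489. 236.] hook [424. 219.]
1.5 [468. 231.] hook [401. 218.]
1.57 [453. 229.] hook [384. 218.]
drive [389. 373.]
218 [[496.0, 135.0], [502.0, 135.0], [525.0, 136.0], [501.0, 138.0], [525.0, 138.0], [495.0, 140.0], [507.0, 141.0], [510.0, 141.0], [492.0, 143.0], [492.0, 146.0], [531.0, 148.0], [492.0, 149.0], [534.0, 151.0], [498.0, 152.0], [495.0, 155.0], [557.0, 157.0], [498.0, 158.0], [522.0, 159.0], [492.0, 161.0], [492.0, 164.0], [510.0, 165.0], [498.0, 167.0], [560.0, 169.0], [504.0, 170.0], [551.0, 172.0], [495.0, 173.0], [548.0, 174.0], [545.0, 177.0], [495.0, 178.0], [539.0, 180.0], [492.0, 181.0], [521.0, 182.0], [497.0, 184.0], [494.0, 187.0], [527.0, 188.0], [553.0, 189.0], [553.0, 192.0], [509.0, 194.0], [565.0, 196.0], [536.0, 198.0], [491.0, 198.0], [556.0, 201.0], [497.0, 202.0], [550.0, 204.0], [491.0, 204.0], [544.0, 206.0], [497.0, 208.0], [541.0, 209.0], [544.0, 209.0], [493.0, 210.0], [491.0, 213.0], [494.0, 216.0], [467.0, 218.0], [493.0, 219.0], [508.0, 220.0]]
```

Call:
{"fn": "servo_tool", "kwargs": {
  "plan": [
    [0,0,0,0,0,0.02,0],
    [0,0,0,0,0,0,0],
    [0,0,0,0,0,0,0],
    [0,0,0,0,0,-0.03,0],
    [0,0,0,0,0,-0.04,0],
    [0,0,0.03,0,0,-0.01,0],
    [0,0,0.06,0,0,0,0],
    [0,0,0.1,0,0,0,0],
    [0,0,0.1,0,0,0,0],
    [0,0,0,0,0,0,0],
    [0,0,0,0,0,0,0]
  ]
}}

```text
clock: 33.62
position: [486.2, 241.1, 178.1]
ee_rot: [0.81, -0.587, -0.001, 0.002]
contact_force: [-0.9, -0.9, -2.6]
gripper_width: 12.2
grasp_force: 62.4
```

Call:
{"fn": "servo_tool", "kwargs": {
  "plan": [
    [0.0269,0.1368,0,0,0,-0.0515,0],
    [0.0269,0.1368,0,0,0,-0.0515,0],
    [0.0269,0.1368,0,0,0,-0.0515,0],
    [0.0269,0.1368,0,0,0,-0.0515,0],
    [0,0,0,0,0,0,0],
    [0,0,0,0,0,0,0],
    [0,0,0,0,0,0,0]
  ]
}}

```text
clock: 34.5
position: [519.3, 404.9, 178.8]
ee_rot: [-0.672, 0.74, -0.0, -0.001]
contact_force: [-0.3, -0.7, -1.1]
gripper_width: 12.6
grasp_force: 62.4
```

```bash
python3 -c "
from h import *
shot('top','t11');s=shot('side','s11');t=arm.read_state();print(t['position'],t['ee_rot'])
a=cv2.imread('pics/t11.png')[150:250,185:285];b=cv2.imread('pics/s11.png')[225:325,180:280]
cv2.imwrite('pics/c11.png',np.hstack([cv2.resize(a,(400,400),interpolation=cv2.INTER_CUBIC),cv2.resize(b,(400,400),interpolation=cv2.INTER_CUBIC)]))
d=s
def pr(*p):
    c=d['world_to_cam']@np.r_[p,1.];q=d['K']@c[:3]/c[2];return ((q[:2]-[180,225]+.5)*4-.5).round(0)
x,y,z=t['position'];z-=76
for dx,dy in((0,0),(-.2,-1.7),(-2,-2)): print(pr(x+dx,y+dy,z+31),pr(x+dx,y+dy,z))
print('holder',pr(518.4,403.6,40))
"
```

```text
[519.5274141  405.22226384 179.52119683] [-6.72270786e-01  7.40305316e-01 -1.09014301e-05 -1.72483496e-04]
[192. 160.] [196. 200.]
[194. 159.] [198. 198.]
[197. 159.] [201. 198.]
holder [207. 276.]
```

View pics/c11.png

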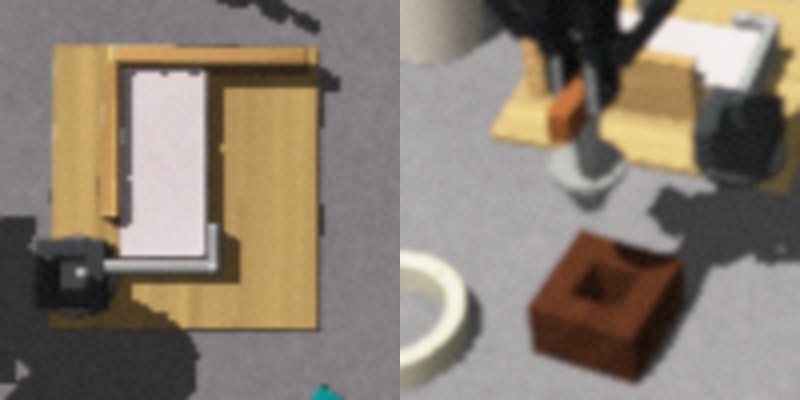

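The picture shows the gate shut with its hook around the pile. The key hangs over the block, and the block's hole is at (600,282).

Call:
{"fn": "servo_tool", "kwargs": {
  "plan": [
    [-0.003,-0.002,-0.1,0,0,0,0],
    [0,0,-0.08,0,0,0,0],
    [0,0,-0.03,0,0,0,0],
    [0,0,-0.02,0,0,0,0],
    [0,0,0,0,0,0,0]
  ]
}}

```text
clock: 35.22
position: [518.9, 405.7, 110.9]
ee_rot: [-0.673, 0.74, -0.0, 0.0]
contact_force: [0.1, 0.5, -1.3]
gripper_width: 12.2
grasp_force: 62.4
```

Call:
{"fn": "servo_tool", "kwargs": {
  "plan": [
    [0,0,-0.02,0,0,0,0],
    [0,0,-0.02,0,0,0,0],
    [0,0,-0.015,0,0,0,0],
    [0,0,-0.014,0,0,0,0],
    [0,0,0,0,0,0,0],
    [0,0,0,0,0,0,0]
  ]
}}

```text
clock: 35.98
position: [518.6, 405.6, 89.6]
ee_rot: [-0.673, 0.74, 0.0, -0.0]
contact_force: [-0.5, -0.2, -1.8]
gripper_width: 12.5
grasp_force: 62.3
```

Call:
{"fn": "servo_tool", "kwargs": {
  "plan": [
    [0,0,-0.004,0,0,0,0],
    [0,0,0,0,0,0,0],
    [0,0,0,0,0,0,0.2],
    [0,0,0,0,0,0,0.4],
    [0,0,0,0,0,0,0.5],
    [0,0,0,0,0,0,0.5],
    [0,0,0.06,0,0,0,0.5],
    [0,0,0.12,0,0,0,0.5],
    [0,0,0.18,0,0,0,0.5],
    [-0.18,0,0,0,0,0,0.5],
    [-0.18,0,0,0,0,0,0.5],
    [0,0,0,0,0,0,0.5],
    [0,0,0,0,0,0,0.5]
  ]
}}

```text
clock: 37.6
position: [411.1, 406.3, 198.1]
ee_rot: [-0.673, 0.74, 0.0, 0.001]
contact_force: [-0.1, -0.5, -0.2]
gripper_width: 42.2
grasp_force: 0.0
```

```bash
python3 -c "
from h import *
d=shot('top','t12');s=shot('side','s12');t=arm.read_state();print(t['position'],t['gripper_width'])
W=world(d);m=(W[...,2]>96)&(W[...,2]<116)&(abs(W[...,0]-518)<45)&(abs(W[...,1]-404)<45);print(m.sum(),W[m].mean(0),W[m][:,2].max())
b=cv2.imread('pics/s12.png')
cv2.imwrite('pics/c12.png',cv2.resize(b[190:330,150:340],(800,589),interpolation=cv2.INTER_CUBIC))"
```

```text
[411.64373126 405.93403768 197.06329247] 42.568315762410094
120 [520.4845024  405.6712006  105.58064565] 112.59402096895519
```

View pics/c12.png

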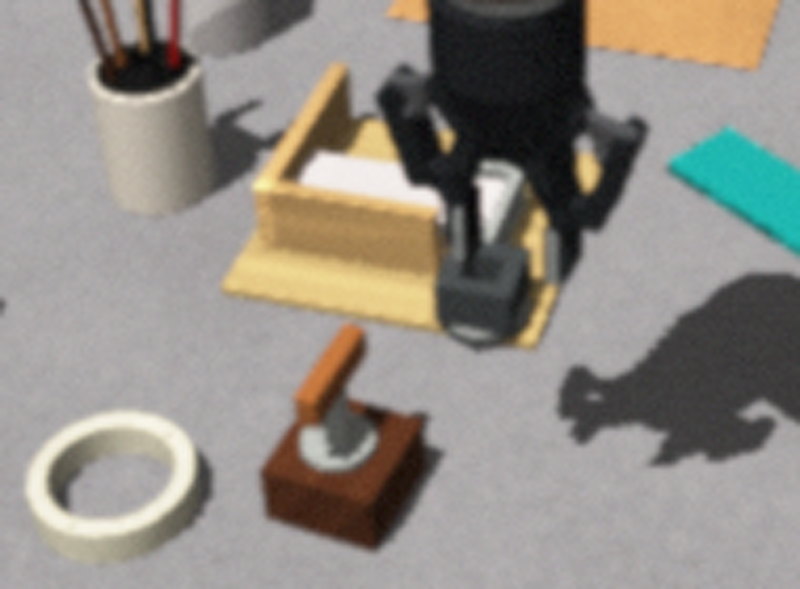

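The key stands seated in its block, with the bar's mean height 105.6 against 105 at the start. The pile and gate are in place, and the hand is clear.

```bash
python3 -c "
from bench import arm
print(arm.job_done())"
```

```text
the job is handed in; nothing more can be done
None
```

The job is handed in: all three panels are piled flush in the tray corner, the gate is shut round them, the key is back upright in its block, and the tape, bottle and brush jar were never touched; no verdict came back.

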